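# Clear the pile on the edge-finishing bench

### The arm

A 6-joint arm with a two-finger parallel gripper is mounted at the origin on the work surface. World frame = base frame: x ahead of the robot, y to its left, z up, the work surface at z = 0. Lengths are in mm, angles in rad, forces in N, time in s.
With the tool pointing down it reaches from about 400 to 925 mm from the base axis. Payload 12.5 kg.
Tool frame: the origin (TCP) lies at the very end of the fingers, on their centre line; the grasp point (between the pads) lies 19 mm behind it (grasp_offset is the distance from the TCP to the grasp point, in mm); z points along the fingers, y is the line along which they close (so a half turn about z gives the same grasp; the last joint's range is limited). The gripper opens to 95 mm and grips with 3 to 60 N. Pads are 20 mm wide; open, the fingers measure 119 mm over their backs; the gripper's body (75 mm by 180 mm) begins 59 mm behind the grasp point.
Start: joints at [1.09, 0.491, 1.559, -0, 1.092, -0.106], TCP at [228.79, 581.64, 184.561] pointing down, gripper open.
Joint ranges: [-3.1, 3.1], [-0.84, 2.19], [0.05, 2.79], [-1.13, 4.28], [0.06, 2.93], [-2.69, 2.69]. Speed limits (rad/s): [2.22, 2.22, 2.79, 3.14, 3.14, 3.14].

### API

Orientations are given as a unit quaternion [x, y, z, w].
In Python, from bench import * gives the robot as it stands.
- The arm moves only by the tool apply_moves, never from a script. Its argument "series" is a list that holds one entry, the list of rows, each a list of 4 numbers: the shift along the tool's x, y, z in units of 30 cm (1.0 is 30 cm), then the turn about the tool's z in units of pi/4 rad (1.0 is pi/4 rad). In form: [[[tx, ty, tz, turn], ...]]. A call has 1 to 12 rows; each row is the pose to reach, as a shift and turn from the pose commanded when the call began, along the tool's axes at that moment; what a row does not reach only later rows make up. A row lasts 1/12 s, in which the tool goes at most 41.7 mm and 7.16 degrees, less where a joint would pass 70% of its speed; a pose out of reach is approached as far as the arm can. A call with a number of a shift or a turn outside -1 to 1 is refused whole. A call with a gripper value outside its range is refused whole. "claw" is the opening, from 0 (shut) to 1 (fully open), set as the call begins (left out, the last holds). The fingers move at their own pace and stop on an object; the grip force is fixed at half the most. Time passes only in rows, so rows that repeat a pose let the fingers close. It gives the time, the measured TCP pose, the force, the opening and the grip force at its end, in the units of the state.
- state(): the state, without advancing time (a new reading comes with each control period).
- camera(name): name is "scene" or "top" or "wrist"; returns (picture, depth): 400x640x3 uint8, red, green, blue; 400x640 float32, mm along the optical axis (not along the pixel's ray), 0 where there is no reading.
- get_calibration(name): a dict with "fx", "fy", "cx", "cy" (pixels), "xyz" and "orientation" of the camera in the world. Camera axes: x right, y up, looking along -z (the intrinsics and any distortion apply to the point x, -y, -z); pixel columns grow to the right and rows downward; lengths in mm; the calibration is good to about 2 mm. The wrist camera is an equidistant fisheye: a pixel r from the principal point sees the ray r / f radians off the axis. A picture is of the moment at which its call begins: read the wrist's pose just before it. get_calibration takes no time and is no camera call; for the wrist camera it gives the pose at the moment of the call.
- finish_job(): hands the job in; it is judged then, once.
Trained networks look in the newest picture that a camera, given by its name, has taken for a name from the list of things; names that differ only in an ending like _2 or _b are one class to them, and where a whole thing is asked for, a point or a joint stands for the part that bears it (a point fixed in the world has none). Each returns a list of dicts, best first, with "score" (0 to 1); they miss things now and then, are a little off and sometimes report something else, mostly with a low value. They report only what shows in the picture. A call takes as long as a camera call.
- recognise(name, camera): "box" ([centre column, centre row, width, height] in pixels, round what is visible of it).
- silhouettes(name, camera): "region" (400x640 bool, what is visible of it) and "box" ([centre column, centre row, width, height] in pixels, round what is visible of it).
- mark_of(name, camera): "location" ([column, row] in pixels: a listed point, or the origin of a listed thing).
The state is a dict: "clock": time; "qpos": joint angles; "qvel": joint speeds; "joint_torque": joint torques, N m; "tcp_pos": TCP position; "tool_rot": TCP orientation; "force": force on the tool from outside, world axes, zero at the start; "moment": the same for the moment, N m; "width": finger opening in mm; "finger_force": force on a finger pad.
Only numpy, scipy, OpenCV 4.12 (cv2) and the standard library are available. Lean on these libraries where they do the work, as an engineer would, in place of code of your own. Each camera call takes 0.05 s, during which the arm holds its last target. There are 200 camera calls.

### The job

Tidy the edge-finishing bench by taking the pile apart and giving each thing its own place: the wooden sanding block lies flat in the oblong tray, the square cake of wax in the square tray and the paint tin in the round dish, each fully down on the floor inside the rim, with the same side up as now. The small brass stamp goes upright on the floor of the hinged case: open the case, put the stamp in and close the lid fully again. Keep the paint tin upright throughout.

Things in the scene. Friction and masses are not known exactly. Their poses are not given: they have to be found in the camera images.
- block: Oblong sanding block of plain wood with a dark abrasive sole, 90 mm (its x) by 60 mm (its y) by 30 mm high. Loose, about 0.14 kg, the bottom of the pile. Origin: centre of the underside, z up.
- tin: Round closed flat paint tin of bare metal, 60 mm diameter, 30 mm high. Loose, about 0.11 kg. At the start either the middle of the pile (on the block) or alone on a stone slab 100 x 100 x 30 mm. Origin: centre of the underside, z up.
- wax: Square cake of pale yellowish wax, 46 x 46 mm (sides along its x and y), 30 mm high. Loose, about 0.06 kg. At the start where the tin is not: in the middle of the pile, or alone on the stone slab. Origin: centre of the underside, z up.
- stamp: Small brass round stamp, a cylinder of 36 mm diameter, 30 mm high. Loose, about 0.2 kg, on top of the pile. Origin: centre of the underside, z up.
- oblong_tray: Shallow wooden oblong tray, 120 mm (its x) by 90 mm (its y) outside, 108 x 78 mm inside. Fixed to the bench. Origin: centre of the underside, z up. Hard grey floor 4 mm thick (a thing in it stands 4 mm above the bench); dark rim 6 mm wide, its top 10 mm above the bench (6 mm above the floor).
- round_dish: Shallow wooden round dish, 90 mm diameter outside, 78 mm inside. Fixed to the bench. Origin: centre of the underside, z up. Hard grey floor 4 mm thick (a thing in it stands 4 mm above the bench); dark rim 6 mm wide, its top 10 mm above the bench (6 mm above the floor).
- square_tray: Shallow wooden square tray, 76 x 76 mm outside, 64 x 64 mm inside (sides along its x and y). Fixed to the bench. Origin: centre of the underside, z up. Hard grey floor 4 mm thick (a thing in it stands 4 mm above the bench); dark rim 6 mm wide, its top 10 mm above the bench (6 mm above the floor).
- case: Bottom half of a black hinged clamshell case, fixed to the bench. 100 mm (its x) by 110 mm (its y) outside, walls 5 mm, floor 5 mm thick (cork-coloured), rim 22 mm above the bench; 90 x 100 mm inside. Origin: centre of the underside, z up. Its -x side is the front, towards the robot. The hinge axis is parallel to its y at x = +50 mm, z = 22 mm in its frame.
- lid (a joint): Angle of the case's lid (rad): 0 shut, grows as the front edge rises, stop at 1.9 (leaning back past upright). A black shell 100 x 110 x 24 mm, its flat top 46 mm above the bench when shut. Stiff hinge: stays at any angle, about 1 to 2 N at the bar moves it. Starts shut or a little ajar.
- lid_bar (a point): Middle of the lid's steel pull bar: a round bar, 8 mm diameter, 80 mm long, parallel to the hinge, 38 mm in front of the lid's front face (138 mm from the hinge axis, in the lid's plane, and 12 mm above that axis when shut, so 34 mm above the bench). The bar can be pinched from above with one finger in front and one behind; it turns between the fingers as the lid swings. The point turns with the lid.

How it is judged (in metres and radians):
At the end, for the whole second after the job is handed in: Block in oblong tray, tin in round dish, wax in square tray: each within 15 mm of its centre, underside under 7.5 mm above the bench, upright within 0.06 rad; stamp likewise upright on the case floor, within 45 mm of its centre; lid under 0.08 rad; all at rest (horizontal distance between block and oblong_tray below 0.015 m and z of block in the frame of oblong_tray between 0 and 0.0075 m and angle between each of block, tin, wax, stamp's own z axis and vertical below 0.06 rad and linear speed of each of block, tin, wax, stamp below 0.02 m/s and horizontal distance between tin and round_dish below 0.015 m and z of tin in the frame of round_dish between 0 and 0.0075 m and horizontal distance between wax and square_tray below 0.015 m and z of wax in the frame of square_tray between 0 and 0.0075 m and horizontal distance between stamp and case below 0.045 m and z of stamp in the frame of case between 0 and 0.0075 m and value of joint lid below 0.08 rad); the robot touches nothing.
It fails at once if the paint tin is tipped by more than 0.6 rad (angle between tin's own z axis and vertical above 0.6 rad).
It also fails if it takes over 147 s, if anything falls off the work surface, if the arm or the gripper's body presses on something with over 40 N, if the wrist force passes 120 N, or if a joint passes its speed limit or range.

## Working session

There is one attempt and no reset: what is moved stays moved. The work goes in short steps, Python scripts to look and compute and a tool call to move; the robot and the scene stay as the last step left them, time stands still between calls to the robot, and variables do not carry over. Pictures are saved under pics/ and viewed, at most 14 in all, crops included, and the job is handed in when it is done.

Besides the shell and the picture viewer there is one more tool, called after ">>>" by a JSON object that holds its "op" and its "data", one argument or row to a line. apply_moves: Moves the arm, as the interface text tells. Its arguments: {"type":"object","properties":{"series":{"type":"array"},"claw":{"type":"number"}},"required":["series"]}

```bash
mkdir -p pics; ls; cat > h.py <<'E'
from bench import *
import numpy as np, cv2
from scipy.spatial.transform import Rotation as R
def cloud(name, d, mask=None):
    c=get_calibration(name); v,u=np.nonzero((d>0) if mask is None else (mask&(d>0)))
    z=d[v,u]; p=np.stack([(u-c['cx'])/c['fx']*z, -(v-c['cy'])/c['fy']*z, -z],1)
    return R.from_quat(c['orientation']).apply(p)+np.array(c['xyz'])
def save(n,im): cv2.imwrite('pics/'+n,im[:,:,::-1])
E
python3 - <<'E'
from h import *
print(state())
im,d=camera('top'); save('top0.png',im)
im2,d2=camera('scene'); save('scene0.png',im2)
print(get_calibration('top'))
for n in ['block','tin','wax','stamp','oblong_tray','round_dish','square_tray','case','lid']:
    for s in silhouettes(n,'top')[:2]:
        m=s['region']; p=cloud('top',d,m)
        zt=np.percentile(p[:,2],90); q=p[p[:,2]>zt-6]
        r=cv2.minAreaRect(q[:,:2].astype(np.float32))
        print(n,round(s['score'],2),np.round(s['box']),'ztop',round(zt,1),'rect',np.round(r[0],1),np.round(r[1],1),round(r[2],1),'zmin',np.percentile(p[:,2],5).round(1))
E
```

```text
pics
{'clock': 0.0, 'qpos': array([ 1.09039594e+00,  4.91557948e-01,  1.55949301e+00, -7.48673688e-06,
        1.09170912e+00, -1.05601830e-01]), 'qvel': array([ 0.0015364 , -0.0001055 , -0.00101567, -0.00106758,  0.00172184,
        0.00025142]), 'joint_torque': array([ 7.44298977e-04, -6.12640285e+01, -2.58183932e+01,  6.92708208e-02,
        4.81532549e-02, -7.19818786e-05]), 'tcp_pos': array([228.64399326, 581.35000259, 183.94777565]), 'tool_rot': array([ 1.86302610e-01,  9.82492237e-01, -5.59798174e-04, -1.65413449e-04]), 'force': array([ 0.27970477, -0.22421109, -0.47433375]), 'moment': array([-0.02028554, -0.08849039, -0.01901124]), 'finger_force': 0.0, 'width': 95.13725125163164}
{'fx': 464.8912565382973, 'fy': 464.8912565382973, 'cx': 316.2943682602527, 'cy': 198.20249618207484, 'xyz': array([ 432.79409794,   72.26314092, 1227.4881614 ]), 'orientation': array([-0.02824336,  0.03131442,  0.70730658, -0.70564801])}
block 0.9 [302. 239.  41.  34.] ztop 32.9 rect [426.8 105.1] [89.2 59.1] 72.4 zmin 21.8
tin 0.57 [302. 238.  24.  24.] ztop 63.1 rect [434.  105.7] [47.9 57.2] 11.1 zmin 54.3
wax 0.68 [445. 237.  23.  21.] ztop 63.2 rect [ 435.  -251.5] [45.4 46.4] 10.4 zmin 44.4
stamp 0.51 [302. 241.  14.  17.] ztop 92.3 rect [421.9 103.5] [32.7 32.7] 44.8 zmin 84.5
oblong_tray 0.92 [346. 160.  54.  46.] ztop 10.2 rect [640.9  -9. ] [ 91.5 120.1] 12.1 zmin 0.0
round_dish 0.71 [429. 162.  38.  36.] ztop 10.5 rect [ 636.5 -228.2] [86.3 89.4] 2.0 zmin 0.2
square_tray 0.93 [364. 226.  35.  38.] ztop 11.1 rect [462.  -59.3] [76.2 77.1] 79.3 zmin 0.1
case 0.82 [204. 203.  61.  60.] ztop 62.3 rect [506.4 341.3] [112.6 109.5] 40.1 zmin 2.2
lid 0.69 [204. 204.  64.  71.] ztop 62.5 rect [506.4 341.3] [112.6 109.5] 40.0 zmin 43.3
```

View pics/top0.png

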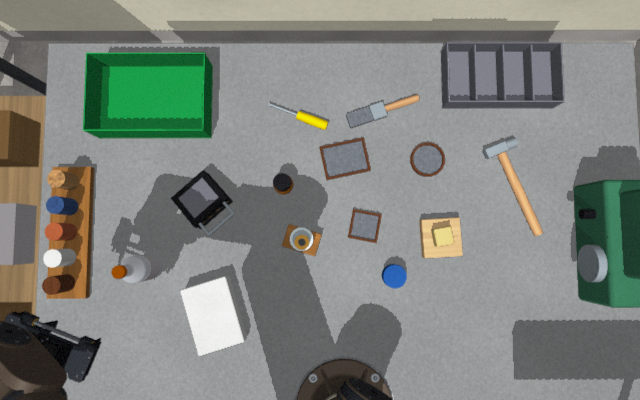

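View pics/scene0.png

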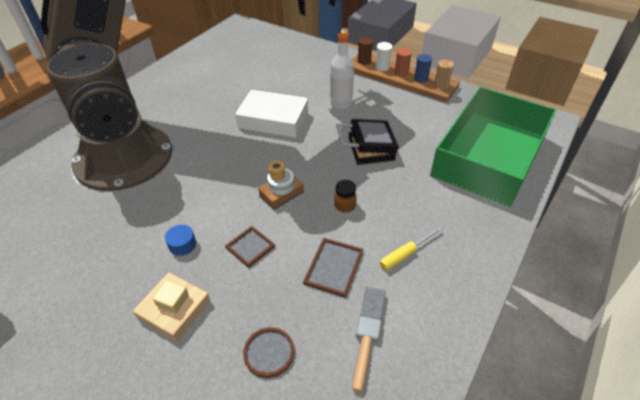

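```bash
python3 - <<'E'
from h import *
im,d=camera('top')
for n in ['lid_bar']:
    for s in mark_of(n,'top')[:2]:
        u,v=map(int,np.round(s['location'])); print(n,s, d[v-3:v+4,u-3:u+4].round())
P=cloud('top',d)
# case region lid tilt
s=silhouettes('lid','top')[0]; p=cloud('top',d,s['region'])
for a in np.arange(2): pass
q=p[(p[:,2]>40)]
A=np.c_[q[:,:2],np.ones(len(q))]; c=np.linalg.lstsq(A,q[:,2],rcond=None)[0]
r=q[:,2]-A@c; k=abs(r)<3; c=np.linalg.lstsq(A[k],q[k,2],rcond=None)[0]
print('lid plane',c,np.std(q[k,2]-A[k]@c), 'tilt',np.hypot(*c[:2]),'dir',np.degrees(np.arctan2(-c[1],-c[0])))
h=cv2.convexHull(q[k][:,:2].astype(np.float32));print(cv2.boxPoints(cv2.minAreaRect(h)))
for i in [d[180:235,170:240]]: pass
im=cv2.resize(im[150:280,150:480],None,fx=2.4,fy=2.4,interpolation=cv2.INTER_CUBIC); save('crop.png',im)
E
```

```text
lid_bar {'location': [220.6, 222.9], 'score': 0.71} [[1224. 1222. 1225. 1224. 1226. 1166. 1167.]
 [1224. 1226. 1222. 1226. 1170. 1163. 1163.]
 [1225. 1224. 1227. 1162. 1160. 1161. 1164.]
 [1227. 1227. 1163. 1162. 1160. 1164. 1225.]
 [1167. 1166. 1163. 1161. 1161. 1227. 1224.]
 [1164. 1158. 1162. 1162. 1224. 1226. 1226.]
 [1160. 1165. 1166. 1225. 1229. 1225. 1223.]]
lid plane [-9.59345523e-02 -8.37312723e-02  1.35714292e+02] 1.627279890717918 tilt 0.1273356363477905 dir 41.11431844138684
[[427.7068  345.41068]
 [500.63147 262.8618 ]
 [606.84106 356.6887 ]
 [533.9164  439.23758]]
```

The top view shows the pile at px (302,239), with the block at the bottom, the tin on it and the stamp on top. The wax is alone on the slab at (443,236), and the trays are at (346,158), (428,159) and (365,225). The case is at (203,203) with the lid slightly ajar and the bar at its lower right. The scene view agrees.

```bash
cat >> h.py <<'E'
def yaw_now():
    y=R.from_quat(state()['tool_rot']).apply([0,1,0]); return np.degrees(np.arctan2(y[1],y[0]))
def plan(x,y,z,yaw=None,label=''):
    """row for TCP target; yaw = world direction (deg, mod 180) of closing axis"""
    s=state(); r=R.from_quat(s['tool_rot']); t=r.inv().apply(np.array([x,y,z])-s['tcp_pos'])/300
    a=0 if yaw is None else ((yaw_now()-yaw+90)%180-90)/45
    print(label,'row',t.round(3),'turn',round(a,3),'q6',s['qpos'][5].round(2))
def st():
    s=state(); print('t',round(s['clock'],2),'tcp',s['tcp_pos'].round(1),'yaw',yaw_now().round(1),'w',s['width'].round(1),'F',s['force'].round(1),'ff',s['finger_force'],'q',s['qpos'].round(2))
E
python3 - <<'E'
from h import *
im,d=camera('top'); c=get_calibration('top')
s=silhouettes('lid_bar','top')
print([(round(a['score'],2),a['box']) for a in s[:2]])
def pt(u,v,z): return R.from_quat(c['orientation']).apply([(u-c['cx'])/c['fx']*z,-(v-c['cy'])/c['fy']*z,-z])+c['xyz']
b=pt(220.6,222.9,1162); print('bar',b)
# bar points: near, z>45
p=cloud('top',d); u=np.array([.749,.662]); w=np.array([-.662,.749])
e=(p[:,:2]-[568,396]); a=e@u; bb=e@w
k=(a<-128)&(a>-150)&(abs(bb)<50)&(p[:,2]>40); q=p[k]; print(len(q),q.mean(0),'bar along',np.ptp(bb[k]), np.median(a[k]),np.median(bb[k]))
print('bar line dir',cv2.fitLine(q[:,:2].astype(np.float32),cv2.DIST_L2,0,.01,.01).ravel())
k=(a>-98)&(a<5)&(abs(bb)<53)&(p[:,2]>40)
for lo in range(-100,10,10):
    m=k&(a>=lo)&(a<lo+10); print(lo,m.sum(),np.median(p[m,2]).round(1) if m.any() else '')
st(); plan(*(467,306.5,170),41.4)
E
```

```text
[(0.97, [201.9, 204.2, 58.3, 64.5])]
bar [469.66511022 306.42554648  63.41142427]
115 [467.75161921 306.48551071  62.41275428] bar along 86.51624449799883 -134.76978963248706 -0.7443006745953429
bar line dir [  0.6617783   -0.74969965 467.75162    306.4855    ]
-100 188 59.6
-90 166 61.9
-80 156 60.0
-70 158 58.5
-60 159 56.5
-50 157 54.7
-40 156 52.8
-30 149 50.8
-20 154 49.1
-10 155 46.7
0 48 45.4Traceback (most recent call last):
  File "<stdin>", line 15, in <module>
  File "h.py", line 17, in st
    s=state(); print('t',round(s['clock'],2),'tcp',s['tcp_pos'].round(1),'yaw',yaw_now().round(1),'w',s['width'].round(1),'F',s['force'].round(1),'ff',s['finger_force'],'q',s['qpos'].round(2))
                                                                                                      ^^^^^^^^^^^^^^^^
AttributeError: 'float' object has no attribute 'round'
```

```bash
sed -i "s/s\['width'\].round(1)/round(s['width'],1)/" h.py; python3 -c "
from h import *
st(); plan(467.5,306.3,120,41.4)"
```

```text
t 0.8 tcp [228.8 581.6 184.6] yaw 68.5 w 95.1 F [0.3 0.2 0.4] ff 0.0 q [ 1.09  0.49  1.56  0.    1.09 -0.11]
 row [-1.076 -0.563  0.215] turn 0.603 q6 -0.11
```

>>> {"op": "apply_moves", "data": {
  "series": [
    [[0,0,-0.14,0],[0,0,-0.28,0],[0,0,-0.42,0],[0,0,-0.5,0],[-0.12,-0.06,-0.5,0.15],[-0.24,-0.125,-0.5,0.3],[-0.36,-0.19,-0.5,0.45],[-0.48,-0.25,-0.5,0.603],[-0.6,-0.314,-0.5,0.603],[-0.72,-0.377,-0.5,0.603],[-0.84,-0.44,-0.5,0.603],[-0.96,-0.502,-0.4,0.603]]
  ],
  "claw": 0.32
}}

```text
clock: 1.8
tcp_pos: [439.6, 340.0, 313.4]
tool_rot: [0.412, 0.911, 0.003, 0.002]
force: [0.6, -0.3, 0.5]
width: 30.9
finger_force: 0.0
```

```bash
python3 -c "
from h import *
st(); plan(467.5,306.3,110,41.4)"
```

```text
t 1.8 tcp [439.6 340.  313.4] yaw 41.4 w 30.9 F [ 0.6 -0.3  0.5] ff 0.0 q [ 0.54  0.28  1.54 -0.    1.31 -0.18]
 row [-0.145 -0.009  0.678] turn -0.001 q6 -0.18
```

>>> {"op": "apply_moves", "data": {
  "series": [
    [[0,0,0.13,0],[0,0,0.26,0],[-0.07,-0.005,0.4,0],[-0.13,-0.009,0.5,0],[-0.13,-0.009,0.56,0],[-0.13,-0.009,0.56,0],[-0.13,-0.009,0.56,0]]
  ]
}}

```text
clock: 2.38
tcp_pos: [460.8, 310.3, 141.7]
tool_rot: [0.412, 0.911, -0.0, -0.0]
force: [0.1, 1.0, 0.0]
width: 30.3
finger_force: 0.0
```

```bash
python3 - <<'E'
from h import *
st(); plan(467.5,306.3,40,41.4)
im,d=camera('wrist'); save('w1.png',im)
E
```

```text
t 2.38 tcp [460.8 310.3 141.7] yaw 41.4 w 30.3 F [0.1 1.  0. ] ff 0.0 q [ 0.47  0.44  1.78  0.    0.92 -0.25]
 row [-0.025  0.008  0.339] turn -0.001 q6 -0.25
```

View pics/w1.png

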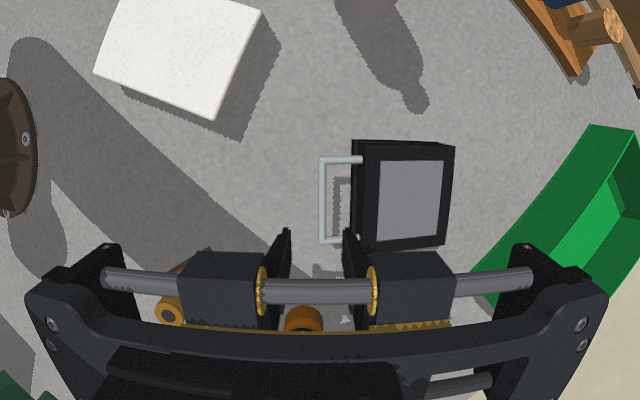

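The wrist view shows the bar at column 322, between the fingertips (287 to 347), so I can go straight down onto it.

>>> {"op": "apply_moves", "data": {
  "series": [
    [[-0.02,0.006,0.1,0],[-0.025,0.008,0.2,0],[-0.025,0.008,0.28,0],[-0.025,0.008,0.339,0],[-0.025,0.008,0.339,0],[-0.025,0.008,0.339,0]]
  ]
}}

```text
clock: 2.93
tcp_pos: [468.0, 307.0, 41.3]
tool_rot: [0.411, 0.912, 0.0, 0.0]
force: [0.3, -0.2, 0.7]
width: 30.7
finger_force: 0.0
```

>>> {"op": "apply_moves", "data": {
  "series": [
    [[0,0,0,0],[0,0,0,0],[0,0,0,0],[0,0,0,0],[0,0,0,0],[0,0,0,0]]
  ],
  "claw": 0
}}

```text
clock: 3.43
tcp_pos: [467.7, 306.4, 40.4]
tool_rot: [0.412, 0.911, 0.0, 0.0]
force: [-0.2, -0.2, -0.7]
width: 1.2
finger_force: 0.0
```

```bash
python3 - <<'E'
from h import *
st()
s=state(); g=s['tcp_pos']+[0,0,19]; print(R.from_quat(s['tool_rot']).as_matrix().round(3))
th0=0.185
f=lambda t:(np.array([138*np.cos(t)-12*np.sin(t), 138*np.sin(t)+12*np.cos(t)]))
# tool y is + or - case x; z down
ys=np.sign(R.from_quat(s['tool_rot']).apply([0,1,0])@[.749,.662,0])
for t in np.arange(.3,1.9,.1):
    h,z=f(t)-f(th0); print(round(t,2),'ty',round(-h/300*ys,3),'tz',round(-z/300,3))
E
```

```text
t 3.43 tcp [467.7 306.4  40.4] yaw 41.4 w 1.2 F [-0.2 -0.2 -0.7] ff 0.0 q [ 0.46  0.59  1.86  0.    0.7  -0.26]
[[-0.661  0.75   0.001]
 [ 0.75   0.661  0.   ]
 [-0.     0.001 -1.   ]]
0.3 ty 0.017 tz -0.05
0.4 ty 0.037 tz -0.092
0.5 ty 0.06 tz -0.132
0.6 ty 0.088 tz -0.169
0.7 ty 0.119 tz -0.203
0.8 ty 0.153 tz -0.234
0.9 ty 0.19 tz -0.261
1.0 ty 0.23 tz -0.285
1.1 ty 0.272 tz -0.304
1.2 ty 0.315 tz -0.319
1.3 ty 0.36 tz -0.33
1.4 ty 0.406 tz -0.336
1.5 ty 0.452 tz -0.338
1.6 ty 0.498 tz -0.335
1.7 ty 0.544 tz -0.327
1.8 ty 0.588 tz -0.315
```

The fingers closed on nothing (1.2 mm), so I'll look.

```bash
python3 - <<'E'
from h import *
im,d=camera('wrist'); im2,d2=camera('scene'); im3,d=camera('top')
o=np.hstack([im[100:300,220:480],cv2.resize(im2[80:180,310:440],(260,200)),cv2.resize(im3[150:250,150:280],(260,200))]); save('w2.png',o)
p=cloud('top',d); u=np.array([.749,.662]); w=np.array([-.662,.749])
e=(p[:,:2]-[568,396]); a=e@u; bb=e@w
for lo in range(-160,10,10):
    m=(abs(bb)<53)&(a>=lo)&(a<lo+10)&(p[:,2]>20); print(lo,m.sum(),np.median(p[m,2]).round(1) if m.any() else '')
E
```

```text
-160 204 425.1
-150 275 385.3
-140 361 385.2
-130 335 384.1
-120 296 380.4
-110 239 375.1
-100 154 367.8
-90 66 363.7
-80 13 62.2
-70 30 190.4
-60 101 190.1
-50 53 189.9
-40 21 52.5
-30 43 50.7
-20 48 48.6
-10 150 46.7
0 47 45.0
```

View pics/w2.png

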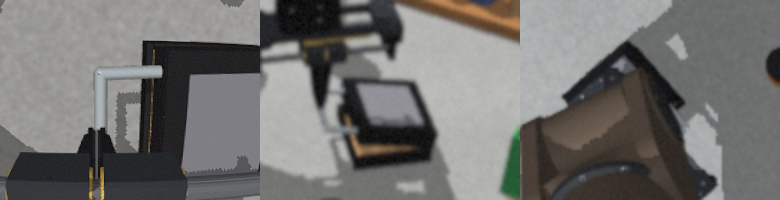

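```bash
cat >> h.py <<'E'
def wpt(d,u,v,c=None):
    c=c or get_calibration('wrist'); u=np.atleast_1d(u).astype(float); v=np.atleast_1d(v).astype(float)
    x=(u-c['cx'])/c['fx']; y=(v-c['cy'])/c['fy']; th=np.hypot(x,y); k=np.tan(th)/np.maximum(th,1e-9)
    z=d[v.astype(int),u.astype(int)]
    return R.from_quat(c['orientation']).apply(np.stack([x*k*z,-y*k*z,-z],1))+c['xyz']
E
python3 - <<'E'
from h import *
st(); im,d=camera('wrist'); print(get_calibration('wrist'))
print(wpt(d,[320,320,320,318,318,317,317,330,350,312,324],[180,200,220,235,245,260,280,173,173,240,240]).round(1))
save('w3.png',cv2.resize(im[200:320,260:380],None,fx=5,fy=5))
E
```

```text
t 3.58 tcp [467.6 306.3  40.1] yaw 41.4 w 0.4 F [-1.   0.5 -0.3] ff 0.0 q [ 0.46  0.59  1.86  0.    0.69 -0.26]
{'fx': 309.70691628693146, 'fy': 309.70691628693146, 'cx': 316.1690950189303, 'cy': 198.88038602440193, 'xyz': array([417.40954714, 362.94202423, 239.52276514]), 'orientation': array([-0.12865164, -0.04835889,  0.35031839,  0.92649188])}
[[444.6 335.4  62.4]
 [452.7 326.3  62.3]
 [460.9 317.   62.9]
 [462.  313.8  79.3]
 [462.4 313.3  91.4]
 [461.8 313.1 109.2]
 [448.6 327.9 160.8]
 [446.4 342.2  61.2]
 [455.5 349.9  59.5]
 [459.2 312.1  87.5]
 [464.  316.4  87.7]]
```

View pics/w3.png

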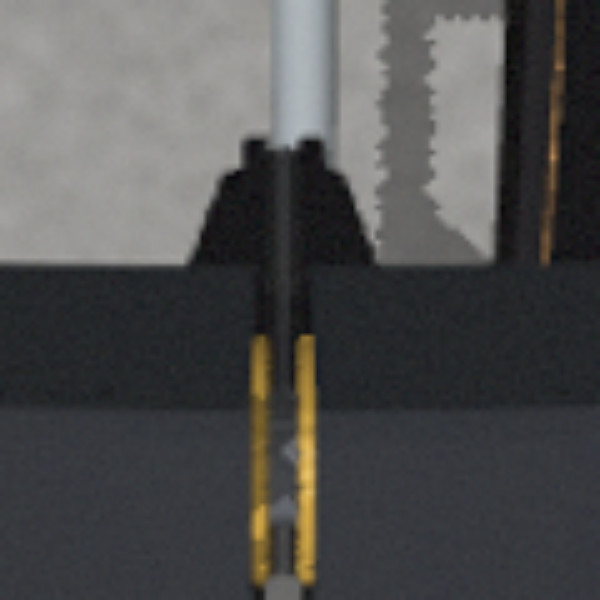

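```bash
python3 - <<'E'
from h import *
im,d=camera('wrist')
for v in range(222,256,3):
    q=wpt(d,np.arange(304,332,2),np.full(14,v)); print(v,q[:,2].round().astype(int))
for s in mark_of('lid_bar','wrist')[:2]: print(s)
print(wpt(d,[311,322],[231,231]).round(1))
E
```

```text
222 [-2 -1 -1 -1  0 60 60 62 63 63 63 59  0 -1]
225 [-1 -1 -1 -1 -1 59 62 62 63 63 61 60 -2 -1]
228 [ 0 -1 71 71 71 61 62 62 70 70 72 59 -1 -2]
231 [ 0 -1 76 77 77 73 73 72 76 76 76 60  0 -3]
234 [-1 80 80 80 80 76 77 77 80 80 80 80 -1 -1]
237 [84 85 85 86 86 81 82 82 85 85 86 86 85 -2]
240 [89 89 89 89 88 84 85 85 89 88 89 89 89 87]
243 [92 93 93 93 93 89 89 90 92 93 93 93 93 93]
246 [ 97  95  96  97  96  93  94 239  97  96  97  97  97  96]
249 [100 100 101 100 100  97  98  97 100 101 102 101 100 100]
252 [103 103 104 103 102 100  99 101 103 104 103 104 104 103]
255 [154 154 154 154 107 104 104 104 106 152 154 153 239 153]
{'location': [321.5, 237.1], 'score': 0.68}
[[458.3 312.1  76. ]
 [462.9 316.3  76.3]]
```

```bash
python3 - <<'E'
from h import *
im,d=camera('scene'); p=cloud('scene',d)
c=get_calibration('scene')
m=(np.hypot(p[:,0]-467,p[:,1]-306)<35)&(p[:,2]>15)&(p[:,2]<170)
q=p[m]; u=np.array([.749,.662]); w=np.array([-.662,.749]); e=q[:,:2]-[467.6,306.3]
for z in range(15,170,8):
    k=(q[:,2]>=z)&(q[:,2]<z+8)
    if k.any(): print(z,k.sum(),'along closing',(e[k]@u).min().round(),(e[k]@u).max().round(),'across',(e[k]@w).min().round(),(e[k]@w).max().round())
cr=im[80:180,310:440]; save('s2.png',cv2.resize(cr,None,fx=6,fy=6,interpolation=cv2.INTER_CUBIC))
E
```

```text
55 21 along closing -2.0 6.0 across -34.0 -1.0
63 10 along closing -1.0 4.0 across -32.0 -4.0
71 9 along closing -5.0 3.0 across -14.0 2.0
79 19 along closing -8.0 7.0 across -14.0 2.0
87 18 along closing -8.0 7.0 across -14.0 -1.0
95 23 along closing -9.0 9.0 across -15.0 9.0
103 25 along closing -11.0 9.0 across -16.0 6.0
111 29 along closing -11.0 9.0 across -13.0 3.0
119 30 along closing -12.0 11.0 across -14.0 2.0
127 25 along closing -12.0 11.0 across -14.0 -5.0
135 4 along closing -23.0 6.0 across -12.0 13.0
143 4 along closing -24.0 14.0 across -30.0 13.0
151 21 along closing -25.0 8.0 across -34.0 13.0
159 15 along closing -25.0 5.0 across -35.0 -2.0
167 22 along closing -25.0 22.0 across -34.0 -14.0
```

View pics/s2.png

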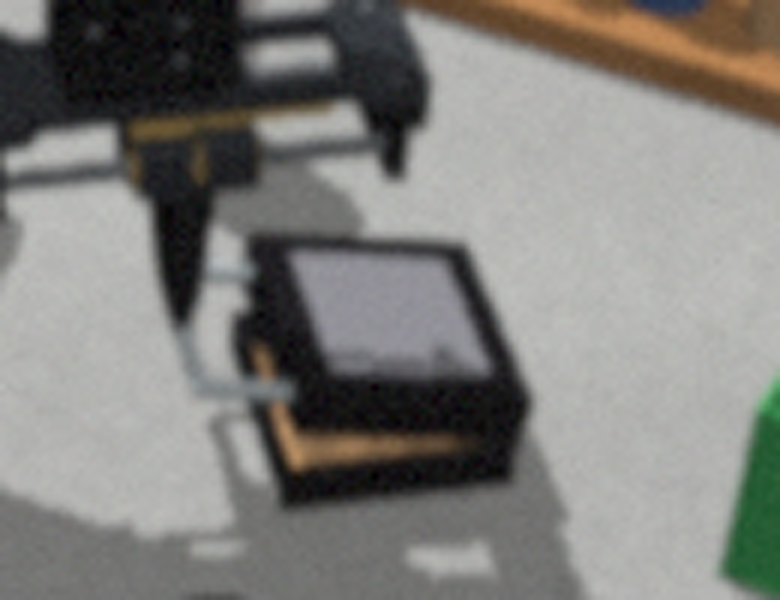

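The fingertips really end at z≈69, not at the reported 40. The reported TCP is about 28 mm too low, so I'll correct for that.

>>> {"op": "apply_moves", "data": {
  "series": [
    [[0,0,0,0],[0,0,0,0],[0,0,0,0],[0,0,0,0],[0,0,0,0],[0,0,0,0],[0,0,0.03,0],[0,0,0.06,0],[0,0,0.085,0],[0,0,0.085,0],[0,0,0.085,0]]
  ],
  "claw": 0.32
}}

```text
clock: 4.7
tcp_pos: [467.2, 306.1, 13.7]
tool_rot: [0.412, 0.911, -0.001, -0.001]
force: [-0.6, 0.4, -0.1]
width: 30.9
finger_force: 0.0
```

>>> {"op": "apply_moves", "data": {
  "series": [
    [[0,0,0,0],[0,0,0,0],[0,0,0,0],[0,0,0,0],[0,0,0,0],[0,0,0,0],[0,0,0,0],[0,0,0,0]]
  ],
  "claw": 0
}}

```text
clock: 5.37
tcp_pos: [469.9, 308.1, 15.3]
tool_rot: [0.412, 0.911, 0.003, 0.002]
force: [6.3, 10.0, -3.5]
width: 7.2
finger_force: 30.0
```

>>> {"op": "apply_moves", "data": {
  "series": [
    [[0,0.008,-0.025,0],[0,0.017,-0.05,0],[0,0.027,-0.071,0],[0,0.037,-0.092,0],[0,0.048,-0.112,0],[0,0.06,-0.132,0],[0,0.074,-0.151,0],[0,0.088,-0.169,0],[0,0.103,-0.186,0],[0,0.119,-0.203,0],[0,0.119,-0.203,0]]
  ]
}}

```text
clock: 6.28
tcp_pos: [496.6, 331.7, 75.8]
tool_rot: [0.412, 0.911, 0.002, 0.001]
force: [9.6, 8.2, -14.0]
width: 7.4
finger_force: 30.0
```

```bash
python3 -c "
from h import *
st()"
```

```text
t 6.28 tcp [496.6 331.7  75.8] yaw 41.4 w 7.4 F [  9.6   8.2 -14. ] ff 29.990034699440002 q [ 0.48  0.58  1.74  0.    0.82 -0.25]
```

>>> {"op": "apply_moves", "data": {
  "series": [
    [[0,0.017,-0.016,0],[0,0.034,-0.031,0],[0,0.052,-0.045,0],[0,0.071,-0.058,0],[0,0.091,-0.07,0],[0,0.111,-0.082,0],[0,0.132,-0.092,0],[0,0.153,-0.101,0],[0,0.175,-0.109,0],[0,0.196,-0.116,0],[0,0.218,-0.122,0],[0,0.218,-0.122,0]]
  ]
}}

```text
clock: 7.28
tcp_pos: [544.7, 374.2, 113.3]
tool_rot: [0.412, 0.911, 0.001, 0.001]
force: [-2.5, -0.2, 9.6]
width: 7.2
finger_force: 30.0
```

>>> {"op": "apply_moves", "data": {
  "series": [
    [[0,0.023,-0.005,0],[0,0.046,-0.009,0],[0,0.069,-0.012,0],[0,0.092,-0.013,0],[0,0.115,-0.013,0],[0,0.138,-0.013,0],[0,0.161,-0.011,0],[0,0.184,-0.008,0],[0,0.207,-0.004,0],[0,0.229,0,0],[0,0.251,0.006,0],[0,0.251,0.006,0]]
  ]
}}

```text
clock: 8.28
tcp_pos: [600.8, 423.8, 109.5]
tool_rot: [0.412, 0.911, 0.0, 0.0]
force: [-0.2, 1.6, 0.8]
width: 7.2
finger_force: 30.0
```

```bash
python3 - <<'E'
from h import *
st()
im,d=camera('scene'); im3,d=camera('top')
save('s3.png',np.hstack([cv2.resize(im[0:220,280:500],(400,400)),cv2.resize(im3[120:280,130:290],(400,400))]))
E
```

```text
t 8.28 tcp [600.8 423.8 109.5] yaw 41.4 w 7.2 F [-0.2  1.6  0.8] ff 30.010512471199036 q [ 0.52  0.72  1.33  0.    1.09 -0.2 ]
```

View pics/s3.png

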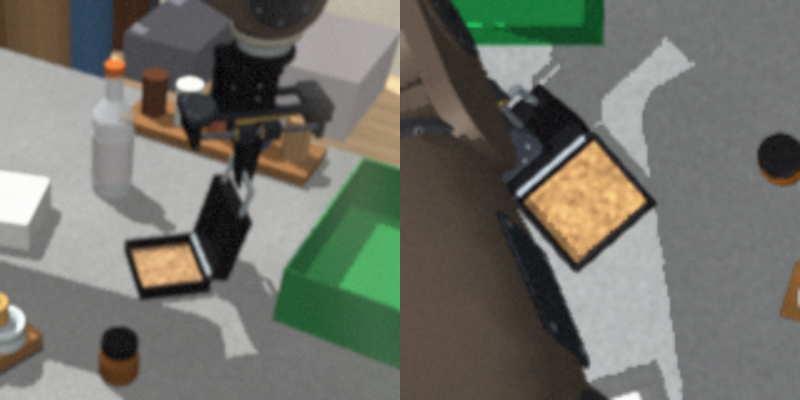

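The lid is open at about 1.75 rad, leaning back. I'll release and retract upwards.

>>> {"op": "apply_moves", "data": {
  "series": [
    [[0,0,0,0],[0,0,0,0],[0,0,0,0],[0,0,0,0],[0,0,-0.1,0],[0,0,-0.2,0],[0,-0.05,-0.32,0],[0,-0.15,-0.4,0],[0,-0.15,-0.4,0],[0,-0.15,-0.4,0]]
  ],
  "claw": 0.3
}}

```text
clock: 9.22
tcp_pos: [566.1, 392.8, 232.6]
tool_rot: [0.412, 0.911, 0.001, 0.001]
force: [-0.4, 0.6, -0.6]
width: 28.3
finger_force: 0.0
```

```bash
python3 - <<'E'
from h import *
st(); plan(422,103.5,150,131.4); plan(422,103.5,150,41.4)
im,d=camera('top'); p=cloud('top',d); u=np.array([.749,.662]); w=np.array([-.662,.749])
# case rim: hull of pts
e=p[:,:2]-[520,355]; a=e@u; b=e@w
k=(abs(a)<75)&(abs(b)<75)&(p[:,2]>3)&(p[:,2]<30)
for n,x in(('a',a),('b',b)):
    print(n,np.percentile(x[k],[1,3,50,97,99]).round(1))
k2=k&(p[:,2]<9); print('floor',k2.sum(),p[k2].mean(0), cv2.minAreaRect(p[k2][:,:2].astype(np.float32)))
E
```

```text
t 9.22 tcp [566.1 392.8 232.6] yaw 41.4 w 28.3 F [-0.4  0.6 -0.6] ff 0.0 q [ 0.51  0.55  1.33 -0.    1.27 -0.21]
 row [-0.406 -0.999  0.272] turn 1.999 q6 -0.21
 row [-0.406 -0.999  0.272] turn -0.001 q6 -0.21
a [-65.9 -42.1  14.   69.3  73.6]
b [-64.1 -55.9  -3.8  52.1  59.8]
floor 1037 [526.92975462 361.07493935   5.39008864] ((517.7975463867188, 353.5218505859375), (143.6064453125, 149.2799530029297), 41.96980667114258)
```

>>> {"op": "apply_moves", "data": {
  "series": [
    [[-0.04,-0.1,0,0.1],[-0.08,-0.2,0,0.25],[-0.12,-0.3,0,0.4],[-0.16,-0.4,0,0.55],[-0.2,-0.5,0,0.7],[-0.24,-0.6,0,0.85],[-0.28,-0.7,0,1.0],[-0.32,-0.8,0,1.0],[-0.36,-0.9,0,1.0],[-0.38,-0.94,0,1.0],[-0.38,-0.94,0,1.0]]
  ],
  "claw": 0.6
}}

```text
clock: 10.18
tcp_pos: [429.1, 119.4, 229.3]
tool_rot: [0.73, 0.684, -0.001, -0.001]
force: [1.1, -0.3, -0.3]
width: 57.2
finger_force: 0.0
```

```bash
python3 - <<'E'
from h import *
st(); plan(422,103.5,120,131.4)
E
```

```text
t 10.18 tcp [429.1 119.4 229.3] yaw -3.7 w 57.2 F [ 1.1 -0.3 -0.3] ff 0.0 q [ 0.12  0.18  1.91 -0.    1.05  0.19]
 row [-0.054 -0.02   0.365] turn 0.997 q6 0.19
```

>>> {"op": "apply_moves", "data": {
  "series": [
    [[-0.054,-0.02,0.05,0.15],[-0.054,-0.02,0.1,0.3],[-0.054,-0.02,0.15,0.45],[-0.054,-0.02,0.2,0.6],[-0.054,-0.02,0.25,0.75],[-0.054,-0.02,0.25,0.9],[-0.054,-0.02,0.25,1.0],[-0.054,-0.02,0.25,1.0],[-0.054,-0.02,0.25,1.0]]
  ]
}}

```text
clock: 10.93
tcp_pos: [423.3, 105.9, 154.5]
tool_rot: [0.935, 0.355, -0.001, -0.0]
force: [-0.6, 0.4, 0.5]
width: 57.2
finger_force: 0.0
```

```bash
python3 - <<'E'
from h import *
st(); 
im,d=camera('wrist'); save('w4.png',im); c=get_calibration('wrist')
for n in ['stamp','tin','block']:
    for s in silhouettes(n,'wrist')[:1]:
        v,u=np.nonzero(s['region']&(d>0)); p=wpt(d,u,v,c); zt=np.percentile(p[:,2],80); q=p[p[:,2]>zt-4]
        cc,r=cv2.minEnclosingCircle(q[:,:2].astype(np.float32)); rr=cv2.minAreaRect(q[:,:2].astype(np.float32))
        print(n,round(s['score'],2),'zt',zt.round(1),'circ',np.round(cc,1),round(r,1),'rect',np.round(rr[0],1),np.round(rr[1],1),round(rr[2],1),len(q))
plan(422,103.5,38,131.4)
E
```

```text
t 10.93 tcp [423.3 105.9 154.5] yaw -48.4 w 57.2 F [-0.6  0.4  0.5] ff 0.0 q [0.09 0.27 2.04 0.   0.84 0.94]
stamp 0.87 zt 90.2 circ [423.8 104.7] 18.1 rect [423.6 104.8] [34.6 34. ] 40.2 1192
tin 0.68 zt 60.3 circ [431.2 106.1] 30.0 rect [435.2 108.3] [49.2 59.2] 25.6 1530
block 0.95 zt 30.0 circ [428.8 106.5] 52.9 rect [428.2 106.4] [90.8 60.5] 72.7 1478
 row [-0.007  0.003  0.391] turn 0.002 q6 0.94
```

View pics/w4.png

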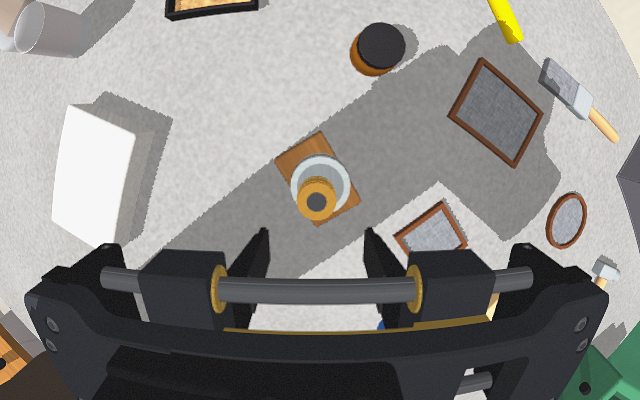

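The wrist view puts the stamp at (423.7,104.8), the tin at (431,106) and the block at (428,106). I'll descend on the stamp.

>>> {"op": "apply_moves", "data": {
  "series": [
    [[0,0.002,0.1,0],[0,0.002,0.2,0],[0,0.002,0.3,0],[0,0.002,0.36,0],[0,0.002,0.385,0],[0,0.002,0.385,0],[0,0.002,0.385,0]]
  ]
}}

```text
clock: 11.72
tcp_pos: [423.6, 105.0, 40.2]
tool_rot: [0.935, 0.354, 0.0, -0.0]
force: [-0.1, -0.2, 0.0]
width: 57.1
finger_force: 0.0
```

>>> {"op": "apply_moves", "data": {
  "series": [
    [[0,0,0,0],[0,0,0,0],[0,0,0,0],[0,0,0,0],[0,0,0,0],[0,0,0,0]]
  ],
  "claw": 0
}}

```text
clock: 12.22
tcp_pos: [423.6, 105.0, 40.4]
tool_rot: [0.935, 0.353, 0.001, 0.0]
force: [-0.7, 0.8, 8.0]
width: 35.0
finger_force: 30.0
```

```bash
python3 - <<'E'
from h import *
st(); plan(526,358,180,131.4)
E
```

```text
t 12.22 tcp [423.6 105.   40.4] yaw -48.6 w 35.0 F [-0.7  0.8  8. ] ff 30.001762211322784 q [0.09 0.47 2.15 0.   0.52 0.94]
 row [ 0.814 -0.407 -0.465] turn -0.0 q6 0.94
```

>>> {"op": "apply_moves", "data": {
  "series": [
    [[0,0,-0.05,0],[0,0,-0.12,0],[0,0,-0.25,0],[0.1,-0.05,-0.38,0],[0.2,-0.1,-0.465,0],[0.32,-0.16,-0.465,0],[0.44,-0.22,-0.465,0],[0.56,-0.28,-0.465,0],[0.68,-0.34,-0.465,0],[0.78,-0.39,-0.465,0],[0.814,-0.407,-0.465,0],[0.814,-0.407,-0.465,0]]
  ]
}}

```text
clock: 13.22
tcp_pos: [525.8, 360.2, 178.2]
tool_rot: [0.935, 0.355, -0.0, -0.0]
force: [0.7, -0.6, -3.0]
width: 35.6
finger_force: 30.0
```

```bash
python3 - <<'E'
from h import *
st(); plan(526,358,-12,131.4)
im,d=camera('wrist'); save('w5.png',im); c=get_calibration('wrist')
s=silhouettes('case','wrist'); print([(a['score'],a['box']) for a in s[:2]])
v,u=np.nonzero(d>0); p=wpt(d,u,v,c)
k=(p[:,2]>3)&(p[:,2]<8)&(np.hypot(p[:,0]-527,p[:,1]-360)<75); q=p[k]
print(len(q),cv2.minAreaRect(q[:,:2].astype(np.float32)))
E
```

```text
t 13.22 tcp [525.8 360.2 178.2] yaw -48.5 w 35.6 F [ 0.7 -0.6 -3. ] ff 29.999733567237854 q [0.5  0.51 1.53 0.   1.09 1.34]
 row [-0.004  0.006  0.634] turn 0.003 q6 1.34
[(0.87, [315.9, 146.4, 129.9, 131.9])]
5805 ((529.9512329101562, 361.25982666015625), (90.24481201171875, 101.32099914550781), 41.56075668334961)
```

View pics/w5.png

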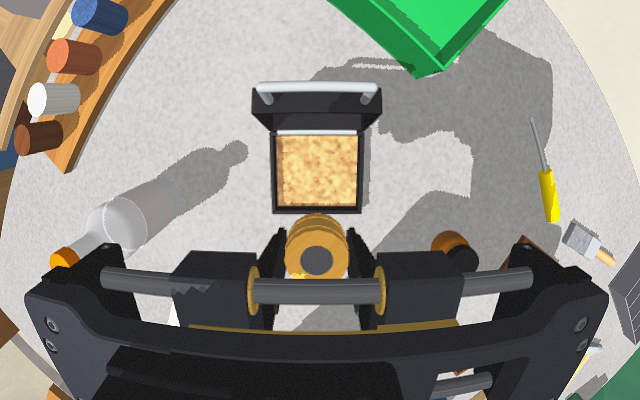

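```bash
python3 - <<'E'
from h import *
im,d=camera('wrist'); c=get_calibration('wrist')
v,u=np.mgrid[185:275:4,50:160:4]; v=v.ravel();u=u.ravel(); p=wpt(d,u,v,c); k=p[:,2]>20; q=p[k]
e=q[:,:2]-[526,358]; a=e@[.749,.662]; b=e@[-.662,.749]
print('a',a.min(),a.max(),'b',b.min(),b.max(),'z',q[:,2].max())
E
```

```text
a -57.56952106702381 76.06853265690815 b -1.9603545744307869 232.5386117653141 z 378.3465704952294
```

```bash
python3 - <<'E'
from h import *
im,d=camera('wrist'); c=get_calibration('wrist')
v,u=np.mgrid[190:275:3,50:160:3]; v=v.ravel();u=u.ravel(); p=wpt(d,u,v,c); k=(p[:,2]>20)&(p[:,2]<180); q=p[k]
e=q[:,:2]-[526,358]; a=e@[.749,.662]; b=e@[-.662,.749]
for z in range(20,180,20):
    m=(q[:,2]>=z)&(q[:,2]<z+20)
    if m.any(): print(z,m.sum(),'a',a[m].min().round(),a[m].max().round(),'b',b[m].min().round(),b[m].max().round())
E
```

```text
40 11 a -54.0 -4.0 b 186.0 196.0
60 44 a -55.0 1.0 b 182.0 213.0
80 61 a -56.0 2.0 b 182.0 216.0
100 70 a -51.0 2.0 b 182.0 221.0
120 116 a -56.0 1.0 b 183.0 233.0
140 87 a -34.0 -7.0 b 190.0 229.0
160 32 a -31.0 -17.0 b 202.0 214.0
```

>>> {"op": "apply_moves", "data": {
  "series": [
    [[0,0.005,0.1,0],[0,0.005,0.2,0],[0,0.005,0.3,0],[0,0.005,0.4,0],[0,0.005,0.5,0],[0,0.005,0.57,0],[0,0.005,0.61,0],[0,0.005,0.63,0],[0,0.005,0.637,0],[0,0.005,0.637,0],[0,0.005,0.637,0]]
  ]
}}

```text
clock: 14.33
tcp_pos: [527.5, 357.1, -10.5]
tool_rot: [0.935, 0.353, 0.001, -0.0]
force: [0.5, -0.3, -1.7]
width: 35.3
finger_force: 30.0
```

```bash
python3 - <<'E'
from h import *
st(); plan(526,358,-14.6,131.4)
E
```

```text
t 14.33 tcp [527.5 357.1 -10.5] yaw -48.6 w 35.3 F [ 0.5 -0.3 -1.7] ff 29.999606609344482 q [0.49 0.74 1.69 0.   0.71 1.34]
 row [-0.002 -0.006  0.014] turn -0.0 q6 1.34
```

>>> {"op": "apply_moves", "data": {
  "series": [
    [[0,0,0.007,0],[0,0,0.014,0],[0,0,0.014,0],[0,0,0.014,0]]
  ]
}}

```text
clock: 14.67
tcp_pos: [527.4, 357.2, -14.7]
tool_rot: [0.935, 0.354, 0.001, -0.0]
force: [-1.0, -1.1, 6.6]
width: 35.3
finger_force: 30.0
```

>>> {"op": "apply_moves", "data": {
  "series": [
    [[0,0,0,0],[0,0,0,0],[0,0,0,0],[0,0,0,0],[0,0,-0.05,0],[0,0,-0.15,0],[0,0,-0.28,0],[0,0,-0.41,0],[0,0,-0.54,0],[0,0,-0.67,0],[0,0,-0.67,0],[0,0,-0.67,0]]
  ],
  "claw": 0.55
}}

```text
clock: 15.67
tcp_pos: [527.5, 357.3, 187.2]
tool_rot: [0.935, 0.353, 0.002, -0.0]
force: [-0.7, -0.3, -0.5]
width: 52.4
finger_force: 0.0
```

```bash
python3 - <<'E'
from h import *
st()
im,d=camera('wrist'); c=get_calibration('wrist')
for n in ['stamp']:
    for s in silhouettes(n,'wrist')[:1]:
        v,u=np.nonzero(s['region']&(d>0)); p=wpt(d,u,v,c); zt=np.percentile(p[:,2],80); q=p[p[:,2]>zt-4]
        cc,r=cv2.minEnclosingCircle(q[:,:2].astype(np.float32)); print(n,s['score'],zt,cc,r)
# lid: bar location
s=mark_of('lid_bar','wrist')[0]; print(s)
v,u=np.nonzero(d>0); p=wpt(d,u,v,c); e=p[:,:2]-[530,361.3]; a=e@[.749,.662]; b=e@[-.662,.749]
for z in range(90,190,8):
    m=(p[:,2]>z)&(p[:,2]<=z+8)&(a>30)&(a<140)&(abs(b)<30)
    if m.any(): print(z,m.sum(),a[m].min().round(1),a[m].max().round(1))
E
```

```text
t 15.67 tcp [527.5 357.3 187.2] yaw -48.6 w 52.4 F [-0.7 -0.3 -0.5] ff 0.0 q [0.49 0.5  1.53 0.   1.11 1.34]
stamp 0.74 32.98040153011792 (526.4421997070312, 355.52850341796875) 17.965835571289062
{'location': [312.6, 87.8], 'score': 0.87}
106 535 71.8 91.2
114 949 72.5 90.0
146 227 87.6 95.6
154 607 88.2 95.5
```

```bash
python3 - <<'E'
from h import *
plan(600.5,423.3,200,41.4); plan(600.5,423.3,200,41.3)
E
```

```text
row [ 0.333 -0.003 -0.056] turn 2.0 q6 1.34
 row [ 0.333 -0.003 -0.056] turn -1.998 q6 1.34
```

>>> {"op": "apply_moves", "data": {
  "series": [
    [[0,0,-0.04,-0.12],[0,0,-0.04,-0.26],[0,0,-0.04,-0.4],[0,0,-0.04,-0.55],[0,0,-0.04,-0.7],[0,0,-0.04,-0.85],[0,0,-0.04,-1.0],[0,0,-0.04,-1.0]]
  ],
  "claw": 0.32
}}

```text
clock: 16.48
tcp_pos: [526.3, 356.6, 195.1]
tool_rot: [0.727, 0.686, -0.001, -0.0]
force: [0.2, -0.5, -0.2]
width: 30.3
finger_force: 0.0
```

>>> {"op": "apply_moves", "data": {
  "series": [
    [[0,0,0,-0.12],[0,0,0,-0.26],[0,0,0,-0.4],[0,0,0,-0.55],[0,0,0,-0.7],[0,0,0,-0.85],[0,0,0,-1.0],[0,0,0,-1.0],[0,0,0,-1.0]]
  ]
}}

```text
clock: 17.23
tcp_pos: [526.6, 356.7, 196.0]
tool_rot: [0.414, 0.91, -0.001, -0.0]
force: [0.2, -0.2, -0.6]
width: 30.2
finger_force: 0.0
```

```bash
python3 - <<'E'
from h import *
st();plan(600.5,423.3,109,41.4)
E
```

```text
t 17.23 tcp [526.6 356.7 196. ] yaw 41.0 w 30.2 F [ 0.2 -0.2 -0.6] ff 0.0 q [ 0.49  0.5   1.51  0.    1.13 -0.22]
 row [0.005 0.332 0.29 ] turn -0.008 q6 -0.22
```

>>> {"op": "apply_moves", "data": {
  "series": [
    [[0,0.11,0,0],[0.005,0.22,0,0],[0.005,0.332,0,0],[0.005,0.332,0.1,0],[0.005,0.332,0.2,0],[0.005,0.332,0.27,0],[0.005,0.332,0.29,0],[0.005,0.332,0.29,0]]
  ]
}}

```text
clock: 17.9
tcp_pos: [599.8, 423.4, 107.8]
tool_rot: [0.413, 0.911, -0.001, -0.001]
force: [-0.2, 0.0, 0.4]
width: 30.1
finger_force: 0.0
```

>>> {"op": "apply_moves", "data": {
  "series": [
    [[0,0,0,0],[0,0,0,0],[0,0,0,0],[0,0,0,0],[0,0,0,0],[0,0,0,0]]
  ],
  "claw": 0
}}

```text
clock: 18.4
tcp_pos: [601.0, 424.1, 111.2]
tool_rot: [0.412, 0.911, 0.001, 0.001]
force: [1.1, 1.2, 5.3]
width: 7.1
finger_force: 30.0
```

```bash
python3 - <<'E'
from h import *
st(); s=state(); e=(s['tcp_pos'][:2]-[530,361.3])@[.749,.662]-50; print('behind hinge',e)
f=lambda t:(np.array([138*np.cos(t)-12*np.sin(t), 138*np.sin(t)+12*np.cos(t)]))
from scipy.optimize import brentq
t0=brentq(lambda t:f(t)[0]+e,1,2.2); print(t0)
for t in np.arange(1.7,-0.05,-.1):
    h,z=f(t)-f(t0); print(round(t,2),'ty',round(-h/300,3),'tz',round(-z/300,3))
E
```

```text
t 18.4 tcp [601.  424.1 111.2] yaw 41.4 w 7.1 F [1.1 1.2 5.3] ff 30.00045508146286 q [ 0.52  0.72  1.33  0.    1.1  -0.2 ]
behind hinge 44.78247377907691
1.8132628696256061
1.7 ty -0.05 tz -0.014
1.6 ty -0.096 tz -0.022
1.5 ty -0.142 tz -0.025
1.4 ty -0.188 tz -0.023
1.3 ty -0.234 tz -0.017
1.2 ty -0.279 tz -0.006
1.1 ty -0.322 tz 0.009
1.0 ty -0.364 tz 0.028
0.9 ty -0.404 tz 0.052
0.8 ty -0.441 tz 0.079
0.7 ty -0.475 tz 0.11
0.6 ty -0.506 tz 0.144
0.5 ty -0.534 tz 0.181
0.4 ty -0.557 tz 0.221
0.3 ty -0.577 tz 0.263
0.2 ty -0.592 tz 0.306
0.1 ty -0.603 tz 0.351
-0.0 ty -0.609 tz 0.397
```

>>> {"op": "apply_moves", "data": {
  "series": [
    [[0,-0.025,-0.007,0],[0,-0.05,-0.014,0],[0,-0.073,-0.018,0],[0,-0.096,-0.022,0],[0,-0.119,-0.024,0],[0,-0.142,-0.025,0],[0,-0.165,-0.024,0],[0,-0.188,-0.023,0],[0,-0.211,-0.02,0],[0,-0.234,-0.017,0],[0,-0.257,-0.012,0],[0,-0.279,-0.006,0]]
  ]
}}

```text
clock: 19.4
tcp_pos: [537.1, 368.0, 111.4]
tool_rot: [0.412, 0.911, -0.0, -0.0]
force: [2.4, 2.8, -0.4]
width: 7.4
finger_force: 30.0
```

>>> {"op": "apply_moves", "data": {
  "series": [
    [[0,-0.022,0.007,0],[0,-0.043,0.015,0],[0,-0.064,0.024,0],[0,-0.085,0.034,0],[0,-0.105,0.046,0],[0,-0.125,0.058,0],[0,-0.144,0.071,0],[0,-0.162,0.085,0],[0,-0.179,0.1,0],[0,-0.196,0.116,0],[0,-0.212,0.133,0],[0,-0.227,0.15,0]]
  ]
}}

```text
clock: 20.4
tcp_pos: [487.2, 323.7, 66.5]
tool_rot: [0.412, 0.911, 0.001, 0.001]
force: [7.2, 5.9, -5.7]
width: 7.4
finger_force: 30.0
```

```bash
python3 - <<'E'
from h import *
st(); s=state(); print('front of hinge',50-(s['tcp_pos'][:2]-[530,361.3])@[.749,.662], 'barz',s['tcp_pos'][2]+47)
E
```

```text
t 20.4 tcp [487.2 323.7  66.5] yaw 41.4 w 7.4 F [ 7.2  5.9 -5.7] ff 29.99538481235504 q [ 0.47  0.58  1.78  0.    0.79 -0.25]
front of hinge 107.00658118575994 barz 113.47391366630055
```

>>> {"op": "apply_moves", "data": {
  "series": [
    [[0,-0.014,0.018,0],[0,-0.028,0.037,0],[0,-0.04,0.057,0],[0,-0.051,0.077,0],[0,-0.061,0.098,0],[0,-0.071,0.119,0],[0,-0.079,0.14,0],[0,-0.086,0.162,0],[0,-0.092,0.184,0],[0,-0.097,0.207,0],[0,-0.1,0.23,0],[0,-0.1,0.23,0]]
  ]
}}

```text
clock: 21.4
tcp_pos: [466.3, 305.0, -2.5]
tool_rot: [0.412, 0.911, 0.003, 0.002]
force: [8.8, 9.9, -2.7]
width: 6.8
finger_force: 30.0
```

>>> {"op": "apply_moves", "data": {
  "series": [
    [[0,-0.002,0.01,0],[0,-0.003,0.02,0],[0,-0.003,0.026,0],[0,-0.003,0.026,0],[0,-0.003,0.026,0]]
  ]
}}

```text
clock: 21.82
tcp_pos: [466.6, 304.8, -6.7]
tool_rot: [0.412, 0.911, 0.004, 0.003]
force: [3.9, 6.1, 31.1]
width: 7.2
finger_force: 30.0
```

```bash
python3 - <<'E'
from h import *
st(); s=state(); print('front of hinge',50-(s['tcp_pos'][:2]-[530,361.3])@[.749,.662], 'barz',s['tcp_pos'][2]+47)
im,d=camera('scene'); p=cloud('scene',d); e=p[:,:2]-[530,361.3]; a=e@[.749,.662]; b=e@[-.662,.749]
for lo in range(-50,50,12):
    m=(a>lo)&(a<lo+12)&(abs(b)<45)&(p[:,2]<80)&(p[:,2]>25); print(lo,m.sum(),np.median(p[m,2]).round(1) if m.any() else '')
E
```

```text
t 21.82 tcp [466.6 304.8  -6.7] yaw 41.4 w 7.2 F [ 3.9  6.1 31.1] ff 30.010803043842316 q [ 0.46  0.66  1.9   0.    0.58 -0.26]
front of hinge 134.88746790473135 barz 40.27491312023022
-50 136 44.4
-38 110 45.7
-26 107 45.7
-14 106 45.8
-2 101 45.9
10 105 46.1
22 99 45.6
34 109 45.6
46 51 45.8
```

The lid is shut, with its top flat at 46 mm. I'll release and go for the tin.

>>> {"op": "apply_moves", "data": {
  "series": [
    [[0,0,0,0],[0,0,-0.01,0],[0,0,-0.01,0],[0,0,-0.01,0],[0,0,-0.01,0],[0,0,-0.1,0],[0,0,-0.22,0],[0,0,-0.35,0],[0,0,-0.48,0],[0,0,-0.6,0],[0,0,-0.6,0]]
  ],
  "claw": 0.32
}}

```text
clock: 22.78
tcp_pos: [465.4, 304.1, 176.1]
tool_rot: [0.412, 0.911, 0.003, 0.003]
force: [-0.2, 0.7, 0.3]
width: 30.4
finger_force: 0.0
```

```bash
python3 - <<'E'
from h import *
st(); plan(431,106,150,-17.3)
im,d=camera('scene'); p=cloud('scene',d); e=p[:,:2]-[530,361.3]; a=e@[.749,.662]; b=e@[-.662,.749]
for lo in range(-50,50,24):
    m=(a>lo)&(a<lo+12)&(abs(b)<45)&(p[:,2]<80)&(p[:,2]>25); print(lo,m.sum(),np.median(p[m,2]).round(1) if m.any() else '')
E
```

```text
t 22.78 tcp [465.4 304.1 176.1] yaw 41.4 w 30.4 F [-0.2  0.7  0.3] ff 0.0 q [ 0.46  0.4   1.75  0.    0.99 -0.26]
 row [-0.419 -0.523  0.083] turn 1.304 q6 -0.26
-50 138 44.6
-26 103 46.1
-2 106 45.9
22 102 45.8
46 56 45.5
```

>>> {"op": "apply_moves", "data": {
  "series": [
    [[-0.05,-0.065,0,0.1],[-0.11,-0.13,0,0.22],[-0.16,-0.2,0,0.36],[-0.22,-0.27,0,0.5],[-0.27,-0.34,0,0.65],[-0.33,-0.41,0,0.8],[-0.38,-0.47,0,0.95],[-0.419,-0.523,0,1.0],[-0.419,-0.523,0,1.0],[-0.419,-0.523,0,1.0]]
  ],
  "claw": 0.9
}}

```text
clock: 23.67
tcp_pos: [428.2, 104.3, 169.0]
tool_rot: [0.729, 0.684, -0.001, -0.001]
force: [0.1, 0.4, 1.1]
width: 84.9
finger_force: 0.0
```

>>> {"op": "apply_moves", "data": {
  "series": [
    [[0,0,0,0.1],[0,0,0,0.2],[0,0,0,0.305],[0,0,0,0.305],[0,0,0,0.305]]
  ]
}}

```text
clock: 24.08
tcp_pos: [428.7, 105.6, 169.4]
tool_rot: [0.804, 0.594, -0.0, -0.0]
force: [0.7, 0.6, -0.3]
width: 85.8
finger_force: 0.0
```

```bash
cat >> h.py <<'E'
def wlook(names, save_as=None):
    im,d=camera('wrist'); c=get_calibration('wrist')
    if save_as: save(save_as,im)
    for n in names:
        for s in silhouettes(n,'wrist')[:1]:
            v,u=np.nonzero(s['region']&(d>0)); p=wpt(d,u,v,c); zt=np.percentile(p[:,2],80); q=p[abs(p[:,2]-zt)<4]
            cc,r=cv2.minEnclosingCircle(q[:,:2].astype(np.float32)); rr=cv2.minAreaRect(q[:,:2].astype(np.float32))
            print(n,round(s['score'],2),'zt',zt.round(1),'circ',np.round(cc,1),round(r,1),'rect',np.round(rr[0],1),np.round(rr[1],1),round(rr[2],1),len(q))
E
python3 - <<'E'
from h import *
st(); wlook(['tin','block','square_tray','oblong_tray','round_dish']); plan(431.2,106.1,9,-17.3)
E
```

```text
t 24.08 tcp [428.7 105.6 169.4] yaw -17.1 w 85.8 F [ 0.7  0.6 -0.3] ff 0.0 q [0.09 0.25 2.01 0.   0.89 0.39]
tin 0.76 zt 60.2 circ [430.9 106.5] 29.9 rect [431.8 106.4] [58.5 56.1] 72.0 2458
block 0.79 zt 29.9 circ [427.8 107. ] 51.9 rect [428.1 106.3] [90.1 58.4] 73.1 1376
square_tray 0.74 zt 9.1 circ [456.6 -55.8] 47.5 rect [456.1 -56.3] [77.2 58.6] 79.7 385
oblong_tray 0.6 zt 7.5 circ [642.3  -7.1] 74.7 rect [642.6  -7.6] [ 91.9 121.8] 11.8 1926
 row [0.006 0.007 0.536] turn 0.001 q6 0.39
```

>>> {"op": "apply_moves", "data": {
  "series": [
    [[0.006,0.007,0.12,0],[0.006,0.007,0.24,0],[0.006,0.007,0.36,0],[0.006,0.007,0.46,0],[0.006,0.007,0.52,0],[0.006,0.007,0.536,0],[0.006,0.007,0.536,0],[0.006,0.007,0.536,0]]
  ]
}}

```text
clock: 25.05
tcp_pos: [431.8, 106.2, 9.8]
tool_rot: [0.806, 0.593, 0.0, 0.0]
force: [0.3, -0.3, 0.1]
width: 85.9
finger_force: 0.0
```

>>> {"op": "apply_moves", "data": {
  "series": [
    [[0,0,0,0],[0,0,0,0],[0,0,0,0],[0,0,0,0],[0,0,0,0],[0,0,0,0]]
  ],
  "claw": 0
}}

```text
clock: 25.55
tcp_pos: [431.5, 106.2, 9.6]
tool_rot: [0.806, 0.592, 0.0, 0.0]
force: [-1.8, -0.2, 8.2]
width: 59.3
finger_force: 30.0
```

>>> {"op": "apply_moves", "data": {
  "series": [
    [[0,0,-0.03,0],[0,0,-0.08,0],[0,0,-0.16,0],[0,0,-0.26,0],[0,0,-0.36,0],[0,0,-0.4,0],[0,0,-0.4,0],[0,0,-0.4,0]]
  ]
}}

```text
clock: 26.22
tcp_pos: [431.4, 106.1, 129.6]
tool_rot: [0.806, 0.593, 0.001, 0.0]
force: [-0.1, -0.3, -1.2]
width: 59.7
finger_force: 30.0
```

```bash
python3 - <<'E'
from h import *
st(); plan(632,-228,120); plan(632,-228,120,20)
E
```

```text
t 26.22 tcp [431.4 106.1 129.6] yaw -17.3 w 59.7 F [-0.1 -0.3 -1.2] ff 29.999766647815704 q [0.09 0.31 2.05 0.   0.78 0.39]
 row [-0.864  0.97   0.033] turn 0 q6 0.39
 row [-0.864  0.97   0.033] turn -0.83 q6 0.39
```

>>> {"op": "apply_moves", "data": {
  "series": [
    [[-0.04,0.045,0,0],[-0.12,0.135,0,0],[-0.2,0.225,0,0],[-0.28,0.315,0,0],[-0.36,0.405,0,0],[-0.44,0.494,0,0],[-0.52,0.584,0,0],[-0.6,0.674,0,0],[-0.67,0.752,0,0],[-0.72,0.808,0,0],[-0.75,0.842,0,0],[-0.75,0.842,0,0]]
  ]
}}

```text
clock: 27.22
tcp_pos: [605.7, -186.1, 126.5]
tool_rot: [0.806, 0.592, -0.001, -0.001]
force: [-0.1, 0.7, -1.5]
width: 59.5
finger_force: 30.0
```

```bash
python3 - <<'E'
from h import *
st(); wlook(['tin','round_dish','wax','square_tray','oblong_tray'],'w6.png')
E
```

```text
t 27.22 tcp [ 605.7 -186.1  126.5] yaw -17.5 w 59.5 F [-0.1  0.7 -1.5] ff 29.99968260526657 q [-0.4   0.56  1.6  -0.    0.98 -0.1 ]
round_dish 0.79 zt 8.6 circ [ 640.  -225.1] 45.7 rect [ 655.9 -213.5] [50.5 91.4] 36.1 867
square_tray 0.71 zt 9.5 circ [464.4 -57.2] 53.3 rect [463.1 -57.2] [76.9 78.1] 79.1 1415
oblong_tray 0.86 zt 7.7 circ [643.4 -11.6] 70.5 rect [642.8 -11.8] [ 90.8 109.9] 12.2 3768
```

View pics/w6.png

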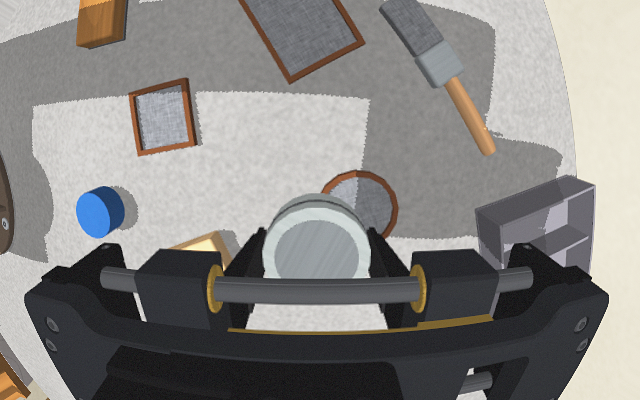

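```bash
python3 - <<'E'
from h import *
plan(639,-226.5,-11)
E
```

```text
row [-0.105  0.151  0.466] turn 0 q6 -0.1
```

>>> {"op": "apply_moves", "data": {
  "series": [
    [[-0.05,0.07,0,0],[-0.1,0.14,0,0],[-0.105,0.151,0.08,0],[-0.105,0.151,0.18,0],[-0.105,0.151,0.28,0],[-0.105,0.151,0.37,0],[-0.105,0.151,0.43,0],[-0.105,0.151,0.455,0],[-0.105,0.151,0.46,0],[-0.105,0.151,0.46,0]]
  ]
}}

```text
clock: 28.35
tcp_pos: [639.6, -227.2, -8.4]
tool_rot: [0.805, 0.593, 0.0, 0.0]
force: [1.2, 0.4, -1.1]
width: 59.7
finger_force: 30.0
```

```bash
python3 - <<'E'
from h import *
st(); plan(639,-226.5,-16.5)
E
```

```text
t 28.35 tcp [ 639.6 -227.2   -8.4] yaw -17.3 w 59.7 F [ 1.2  0.4 -1.1] ff 29.99976485967636 q [-0.44  0.78  1.57  0.    0.79 -0.14]
 row [ 0.002 -0.003  0.027] turn 0 q6 -0.14
```

>>> {"op": "apply_moves", "data": {
  "series": [
    [[0,0,0.01,0],[0,0,0.02,0],[0,0,0.026,0],[0,0,0.026,0],[0,0,0.026,0]]
  ]
}}

```text
clock: 28.77
tcp_pos: [639.6, -227.6, -16.3]
tool_rot: [0.806, 0.592, 0.0, 0.0]
force: [-0.7, 0.1, -0.0]
width: 59.4
finger_force: 30.0
```

>>> {"op": "apply_moves", "data": {
  "series": [
    [[0,0,0,0],[0,0,0,0],[0,0,0,0],[0,0,0,0],[0,0,-0.05,0],[0,0,-0.15,0],[0,0,-0.28,0],[0,0,-0.41,0],[0,0,-0.5,0],[0,0,-0.5,0],[0,0,-0.5,0]]
  ],
  "claw": 0.72
}}

```text
clock: 29.68
tcp_pos: [639.9, -227.7, 135.0]
tool_rot: [0.806, 0.592, 0.001, 0.001]
force: [0.1, -0.4, 0.6]
width: 68.5
finger_force: 0.0
```

```bash
python3 - <<'E'
from h import *
st(); wlook(['tin','round_dish','wax']); plan(435,-251,130,10)
E
```

```text
t 29.68 tcp [ 639.9 -227.7  135. ] yaw -17.3 w 68.5 F [ 0.1 -0.4  0.6] ff 0.0 q [-0.44  0.61  1.47  0.    1.05 -0.14]
tin 0.67 zt 32.3 circ [ 639.3 -227.2] 30.0 rect [ 638.4 -226.9] [59.1 57.6] 73.7 2614
round_dish 0.91 zt 7.8 circ [ 639.  -226.7] 46.2 rect [ 639.4 -226.8] [90.5 90.1] 70.6 1421
wax 0.7 zt 57.6 circ [ 433.3 -231.2] 22.7 rect [ 433.3 -231.5] [45.3  7. ] 11.0 138
 row [-0.278 -0.625  0.007] turn -0.608 q6 -0.14
```

>>> {"op": "apply_moves", "data": {
  "series": [
    [[-0.03,-0.07,0,-0.1],[-0.075,-0.17,0,-0.22],[-0.12,-0.27,0,-0.35],[-0.165,-0.37,0,-0.48],[-0.21,-0.47,0,-0.608],[-0.25,-0.56,0,-0.608],[-0.278,-0.625,0,-0.608],[-0.278,-0.625,0,-0.608],[-0.278,-0.625,0,-0.608]]
  ]
}}

```text
clock: 30.63
tcp_pos: [434.9, -251.4, 132.9]
tool_rot: [0.643, 0.766, 0.0, -0.0]
force: [0.1, 1.4, 0.2]
width: 68.6
finger_force: 0.0
```

```bash
python3 - <<'E'
from h import *
st(); wlook(['wax','square_tray']); plan(435,-251,9,10.4)
E
```

```text
t 30.63 tcp [ 434.9 -251.4  132.9] yaw 9.9 w 68.6 F [0.1 1.4 0.2] ff 0.0 q [-0.66  0.38  1.91  0.    0.84 -0.83]
wax 0.71 zt 59.6 circ [ 437.4 -251.2] 30.1 rect [ 437.6 -250.6] [46.7 45.2] 10.6 2287
square_tray 0.79 zt 8.5 circ [465.5 -59.6] 52.3 rect [464.7 -59.2] [76.2 76.4] 79.6 1201
 row [ 0.002 -0.004  0.413] turn -0.008 q6 -0.83
```

>>> {"op": "apply_moves", "data": {
  "series": [
    [[0,0.008,0.1,0],[0,0.008,0.2,0],[0,0.008,0.3,0],[0,0.008,0.38,0],[0,0.008,0.412,0],[0,0.008,0.412,0],[0,0.008,0.412,0]]
  ]
}}

```text
clock: 31.37
tcp_pos: [438.4, -250.8, 9.8]
tool_rot: [0.642, 0.766, 0.0, -0.0]
force: [0.3, -0.2, -0.3]
width: 68.1
finger_force: 0.0
```

>>> {"op": "apply_moves", "data": {
  "series": [
    [[0,0,0,0],[0,0,0,0],[0,0,0,0],[0,0,0,0],[0,0,0,0],[0,0,0,0]]
  ],
  "claw": 0
}}

```text
clock: 31.87
tcp_pos: [438.2, -251.0, 10.5]
tool_rot: [0.643, 0.766, 0.0, 0.001]
force: [-0.6, 1.7, 7.7]
width: 45.5
finger_force: 30.0
```

>>> {"op": "apply_moves", "data": {
  "series": [
    [[0,0,-0.03,0],[0,0,-0.08,0],[0,0,-0.16,0],[0,0,-0.26,0],[0,0,-0.36,0],[0,0,-0.4,0],[0,0,-0.4,0],[0,0,-0.4,0]]
  ]
}}

```text
clock: 32.53
tcp_pos: [437.9, -250.8, 130.3]
tool_rot: [0.643, 0.766, 0.0, 0.001]
force: [-0.8, -0.7, -0.6]
width: 45.4
finger_force: 30.0
```

```bash
python3 - <<'E'
from h import *
st(); plan(464.3,-58.5,100,-10.7)
E
```

```text
t 32.53 tcp [ 437.9 -250.8  130.3] yaw 10.0 w 45.4 F [-0.8 -0.7 -0.6] ff 29.999701380729675 q [-0.65  0.39  1.91  0.    0.84 -0.83]
 row [0.616 0.198 0.1  ] turn 0.461 q6 -0.83
```

>>> {"op": "apply_moves", "data": {
  "series": [
    [[0.06,0.02,0,0.08],[0.16,0.05,0,0.2],[0.26,0.083,0,0.32],[0.36,0.116,0,0.461],[0.46,0.148,0,0.461],[0.54,0.174,0.03,0.461],[0.6,0.193,0.06,0.461],[0.616,0.198,0.1,0.461],[0.616,0.198,0.1,0.461],[0.616,0.198,0.1,0.461]]
  ]
}}

```text
clock: 33.37
tcp_pos: [463.5, -58.2, 98.6]
tool_rot: [0.77, 0.638, -0.001, -0.001]
force: [0.8, -0.2, -0.8]
width: 46.0
finger_force: 30.0
```

```bash
python3 - <<'E'
from h import *
st(); wlook(['square_tray','wax']); plan(464.3,-58.5,-10,-10.7)
E
```

```text
t 33.37 tcp [463.5 -58.2  98.6] yaw -10.7 w 46.0 F [ 0.8 -0.2 -0.8] ff 29.99978542327881 q [-0.27  0.39  2.03  0.    0.72 -0.08]
square_tray 0.61 zt 9.3 circ [467.7 -44.6] 44.2 rect [467.8 -45.4] [49.7 75.8] 79.3 1107
wax 0.87 zt 148.3 circ [465.2 -54.4] 27.9 rect [465.8 -53.8] [37.1 46. ] 79.6 5055
 row [ 0.002 -0.     0.366] turn -0.002 q6 -0.08
```

>>> {"op": "apply_moves", "data": {
  "series": [
    [[0,0.003,0.09,0],[0,0.003,0.18,0],[0,0.003,0.27,0],[0,0.003,0.34,0],[0,0.003,0.37,0],[0,0.003,0.38,0],[0,0.003,0.384,0],[0,0.003,0.384,0],[0,0.003,0.384,0]]
  ]
}}

```text
clock: 34.27
tcp_pos: [465.7, -58.9, -14.4]
tool_rot: [0.77, 0.638, 0.001, 0.001]
force: [-1.0, 0.9, -0.6]
width: 45.8
finger_force: 30.0
```

```bash
python3 - <<'E'
from h import *
st(); plan(465,-58.5,-16.3,-10.7)
E
```

```text
t 34.27 tcp [465.7 -58.9 -14.4] yaw -10.7 w 45.8 F [-1.   0.9 -0.6] ff 29.999724626541138 q [-0.27  0.6   2.11  0.    0.42 -0.08]
 row [ 0.001 -0.003  0.006] turn -0.001 q6 -0.08
```

>>> {"op": "apply_moves", "data": {
  "series": [
    [[0,0,0.004,0],[0,0,0.006,0],[0,0,0.006,0]]
  ]
}}

```text
clock: 34.52
tcp_pos: [465.8, -58.9, -15.6]
tool_rot: [0.77, 0.638, 0.001, 0.001]
force: [-2.4, -0.2, 19.2]
width: 45.7
finger_force: 30.0
```

>>> {"op": "apply_moves", "data": {
  "series": [
    [[0,0,0,0],[0,0,0,0],[0,0,0,0],[0,0,0,0],[0,0,-0.05,0],[0,0,-0.15,0],[0,0,-0.28,0],[0,0,-0.41,0],[0,0,-0.5,0],[0,0,-0.5,0],[0,0,-0.5,0]]
  ],
  "claw": 0.6
}}

```text
clock: 35.43
tcp_pos: [465.6, -58.8, 133.8]
tool_rot: [0.77, 0.638, 0.001, 0.001]
force: [0.4, 0.8, -0.2]
width: 56.7
finger_force: 0.0
```

```bash
python3 - <<'E'
from h import *
st(); wlook(['wax','square_tray','block']); plan(428.2,106.3,140,-17)
E
```

```text
t 35.43 tcp [465.6 -58.8 133.8] yaw -10.7 w 56.7 F [ 0.4  0.8 -0.2] ff 0.0 q [-0.27  0.34  1.99  0.    0.81 -0.08]
wax 0.94 zt 32.4 circ [465.6 -57.9] 29.8 rect [465.1 -58.9] [45.  46.3] 78.9 1954
square_tray 0.58 zt 8.3 circ [463.4 -58. ] 52.5 rect [463.4 -58.2] [77.2 76.3] 79.1 1507
block 0.76 zt 29.0 circ [427.6 105.5] 51.2 rect [426.8 104.7] [87.2 60.6] 72.8 4706
 row [ 0.517 -0.221 -0.028] turn 0.14 q6 -0.08
```

>>> {"op": "apply_moves", "data": {
  "series": [
    [[0.05,-0.022,0,0.05],[0.15,-0.064,0,0.1],[0.25,-0.107,0,0.14],[0.35,-0.15,0,0.14],[0.44,-0.188,0,0.14],[0.5,-0.214,0,0.14],[0.517,-0.221,0,0.14],[0.517,-0.221,0,0.14],[0.517,-0.221,0,0.14]]
  ],
  "claw": 0.9
}}

```text
clock: 36.38
tcp_pos: [428.8, 105.7, 132.1]
tool_rot: [0.804, 0.595, -0.001, -0.0]
force: [-0.0, -0.2, -1.1]
width: 85.4
finger_force: 0.0
```

```bash
python3 - <<'E'
from h import *
st(); wlook(['block']); plan(428.2,106.3,-18.5,-17)
E
```

```text
t 36.38 tcp [428.8 105.7 132.1] yaw -17.0 w 85.4 F [-0.  -0.2 -1.1] ff 0.0 q [ 0.09  0.31  2.05 -0.    0.78  0.39]
block 0.64 zt 29.9 circ [428.5 106. ] 52.2 rect [428.4 106.4] [88.5 60.4] 72.7 4993
 row [ 0.003 -0.003  0.503] turn -0.002 q6 0.39
```

>>> {"op": "apply_moves", "data": {
  "series": [
    [[0.003,-0.003,0.12,0],[0.003,-0.003,0.24,0],[0.003,-0.003,0.35,0],[0.003,-0.003,0.44,0],[0.003,-0.003,0.49,0],[0.003,-0.003,0.505,0],[0.003,-0.003,0.505,0],[0.003,-0.003,0.505,0]]
  ]
}}

```text
clock: 37.15
tcp_pos: [428.6, 106.7, -18.3]
tool_rot: [0.804, 0.594, 0.0, 0.0]
force: [-0.3, 0.1, -0.2]
width: 85.5
finger_force: 0.0
```

>>> {"op": "apply_moves", "data": {
  "series": [
    [[0,0,0,0],[0,0,0,0],[0,0,0,0],[0,0,0,0],[0,0,0,0],[0,0,0,0]]
  ],
  "claw": 0
}}

```text
clock: 37.65
tcp_pos: [428.3, 107.2, -18.3]
tool_rot: [0.804, 0.595, 0.0, 0.0]
force: [-0.9, -0.7, 7.9]
width: 59.8
finger_force: 30.0
```

```bash
python3 - <<'E'
from h import *
st()
E
```

```text
t 37.65 tcp [428.3 107.2 -18.3] yaw -17.0 w 59.8 F [-0.9 -0.7  7.9] ff 29.99062567949295 q [0.1  0.59 2.18 0.   0.37 0.39]
```

>>> {"op": "apply_moves", "data": {
  "series": [
    [[0,0,-0.03,0],[0,0,-0.08,0],[0,0,-0.16,0],[0,0,-0.26,0],[0,0,-0.36,0],[0,0,-0.45,0],[0,0,-0.45,0],[0,0,-0.45,0]]
  ]
}}

```text
clock: 38.32
tcp_pos: [428.6, 107.3, 117.6]
tool_rot: [0.804, 0.595, 0.001, 0.001]
force: [0.1, -0.6, -1.2]
width: 59.7
finger_force: 30.0
```

```bash
python3 - <<'E'
from h import *
st(); plan(642,-9,110,12); plan(642-15,-9+15,110,12)
E
```

```text
t 38.32 tcp [428.6 107.3 117.6] yaw -17.0 w 59.7 F [ 0.1 -0.6 -1.2] ff 29.98672664165497 q [0.1  0.33 2.07 0.   0.74 0.39]
 row [-0.162  0.794  0.028] turn -0.645 q6 0.39
 row [-0.129  0.731  0.027] turn -0.645 q6 0.39
```

>>> {"op": "apply_moves", "data": {
  "series": [
    [[-0.01,0.04,0,-0.06],[-0.03,0.13,0,-0.18],[-0.045,0.22,0,-0.3],[-0.065,0.31,0,-0.43],[-0.08,0.4,0,-0.55],[-0.1,0.5,0,-0.645],[-0.12,0.6,0,-0.645],[-0.14,0.69,0,-0.645],[-0.155,0.76,0,-0.645],[-0.162,0.794,0,-0.645],[-0.162,0.794,0,-0.645],[-0.162,0.794,0,-0.645]]
  ]
}}

```text
clock: 39.32
tcp_pos: [640.6, -8.7, 114.9]
tool_rot: [0.629, 0.777, -0.001, -0.001]
force: [-0.4, 0.4, -1.9]
width: 59.8
finger_force: 30.0
```

```bash
python3 - <<'E'
from h import *
st(); wlook(['oblong_tray','block'],'w7.png'); plan(642,-9,-14,12)
E
```

```text
t 39.32 tcp [640.6  -8.7 114.9] yaw 12.0 w 59.8 F [-0.4  0.4 -1.9] ff 29.986882209777832 q [-0.12  0.59  1.59  0.    0.97 -0.33]
oblong_tray 0.97 zt 9.2 circ [634.2  32.6] 48.1 rect [634.2  32.4] [90.4 38.9] 12.1 963
block 0.57 zt 163.2 circ [641.1  -9.2] 52.2 rect [641.1  -9.2] [60.3 90.2] 11.9 12628
 row [-0.004  0.004  0.434] turn 0.001 q6 -0.33
```

View pics/w7.png

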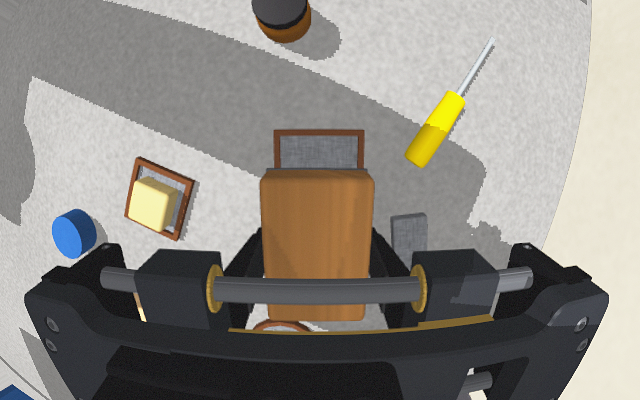

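The block hangs level and is lined up with the tray, which is centred at about (642.7,-7.3). I'll lower it.

>>> {"op": "apply_moves", "data": {
  "series": [
    [[0.001,0.005,0.09,0],[0.001,0.005,0.18,0],[0.001,0.005,0.27,0],[0.001,0.005,0.35,0],[0.001,0.005,0.4,0],[0.001,0.005,0.417,0],[0.001,0.005,0.42,0],[0.001,0.005,0.42,0]]
  ]
}}

```text
clock: 40.13
tcp_pos: [643.2, -8.1, -9.0]
tool_rot: [0.629, 0.777, 0.0, 0.0]
force: [0.5, -0.3, -0.6]
width: 59.6
finger_force: 30.0
```

```bash
python3 - <<'E'
from h import *
st(); plan(642,-7.7,-14.3,12)
E
```

```text
t 40.13 tcp [643.2  -8.1  -9. ] yaw 12.0 w 59.6 F [ 0.5 -0.3 -0.6] ff 29.98676687479019 q [-0.12  0.75  1.67  0.    0.73 -0.33]
 row [ 0.002 -0.004  0.018] turn 0.001 q6 -0.33
```

>>> {"op": "apply_moves", "data": {
  "series": [
    [[0,0,0.01,0],[0,0,0.018,0],[0,0,0.018,0],[0,0,0.018,0]]
  ]
}}

```text
clock: 40.47
tcp_pos: [643.8, -8.4, -14.3]
tool_rot: [0.629, 0.777, 0.001, 0.001]
force: [0.6, 0.4, 3.2]
width: 59.6
finger_force: 30.0
```

>>> {"op": "apply_moves", "data": {
  "series": [
    [[0,0,0,0],[0,0,0,0],[0,0,0,0],[0,0,0,0],[0,0,-0.05,0],[0,0,-0.15,0],[0,0,-0.28,0],[0,0,-0.41,0],[0,0,-0.5,0],[0,0,-0.6,0],[0,0,-0.6,0],[0,0,-0.6,0]]
  ],
  "claw": 0.72
}}

```text
clock: 41.47
tcp_pos: [643.6, -8.5, 166.4]
tool_rot: [0.629, 0.777, 0.001, 0.001]
force: [-0.4, 0.1, -0.4]
width: 68.1
finger_force: 0.0
```

```bash
python3 - <<'E'
from h import *
st(); wlook(['block','oblong_tray','wax','square_tray','tin','round_dish'])
im,d=camera('scene'); p=cloud('scene',d); e=p[:,:2]-[530,361.3]; a=e@[.749,.662]; b=e@[-.662,.749]
print([np.median(p[(a>l)&(a<l+12)&(abs(b)<45)&(p[:,2]<80)&(p[:,2]>25),2]).round(1) for l in range(-50,50,24)])
save('end.png',im)
E
```

```text
t 41.47 tcp [643.6  -8.5 166.4] yaw 12.0 w 68.1 F [-0.4  0.1 -0.4] ff 0.0 q [-0.12  0.53  1.53  0.    1.07 -0.33]
block 0.91 zt 32.1 circ [643.3  -8.6] 51.7 rect [643.3  -8.2] [60.1 89. ] 11.8 4100
oblong_tray 0.58 zt 7.8 circ [642.8  -7.4] 73.7 rect [641.7  -8.1] [ 89.9 119.7] 12.0 1580
wax 0.72 zt 32.6 circ [465.5 -57.8] 30.2 rect [466.  -58.5] [46.2 45. ] 78.8 1111
square_tray 0.71 zt 8.5 circ [464.2 -57.4] 52.5 rect [463.  -58.2] [76.6 78.1] 79.5 899
tin 0.8 zt 31.6 circ [ 638.8 -215.6] 26.9 rect [ 637.5 -208.4] [53.7 21.6] 10.1 390
round_dish 0.74 zt 7.6 circ [ 638.3 -225.1] 45.6 rect [ 636.6 -214.9] [90.9 50.2] 9.9 314
[np.float64(45.2), np.float64(46.1), np.float64(46.1), np.float64(46.1), np.float64(45.2)]
```

View pics/end.png

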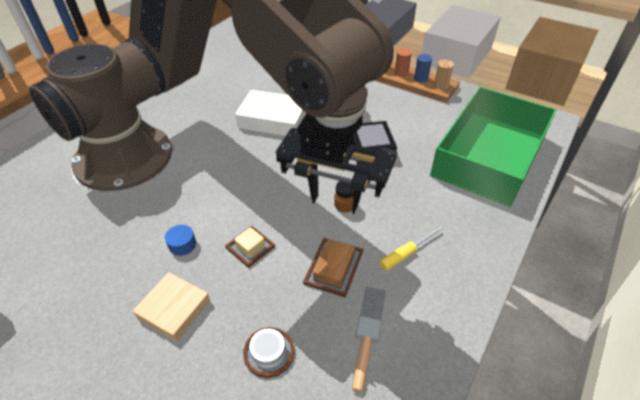

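The picture shows the block in its tray (333,264), the wax in its tray (250,242), the tin in its dish (268,348) and the lid shut. The gripper is clear of everything.

```bash
python3 -c "
from bench import *
print(finish_job())"
```

```text
the job is handed in; nothing more can be done
None
```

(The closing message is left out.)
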